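# Lay marker and cutter in the tool tray, pointing the same way

## Robot

A 6-joint arm with a two-finger parallel gripper is mounted at the origin on the work surface; the furniture and walls round the work are solid. World frame = base frame: x ahead of the robot, y to its left, z up, the work surface at z = 0. Lengths are in m, angles in rad, forces in N, time in s.
With the tool pointing down it reaches from about 0.4 to 0.825 m from the base axis. Payload 7 kg.
Tool frame: the origin (TCP) lies at the very end of the fingers, on their centre line; the grasp point (between the pads) lies 19 mm behind it; z points along the fingers, y is the direction in which the jaws open and shut (so a half turn about z gives the same grasp; the last joint's range is limited). The gripper opens to 85 mm and grips with 20 to 120 N. Pads are 22 mm wide; open, the fingers measure 114 mm over their backs; the gripper's body (76 mm by 85 mm) begins 54 mm behind the grasp point. The pads swing forward as they close: fully open they stand 13 mm farther back than shut.
Start: joints at [1.42, 0.359, 0.012, 0, -1.224, -0.288], TCP at [0.287, 0.611, 0.231] pointing down, gripper open.
Joint ranges: [-3.07, 3.07], [-1.43, 2.12], [-1.02, 1.25], [-3.03, 1.67], [-3.05, -0], [-3.03, 3.03]. Speed limits (rad/s): [2.39, 2.39, 3.01, 3.14, 3.14, 3.14].

## Interface

Orientations are given as a 3x3 rotation matrix whose columns are the frame's x, y, z axes.
In Python, from bench import observe, eyes, ctrl gives the robot as it stands.
- The arm moves only by the tool play_rows, never from a script. Its argument "motion" is a list that holds one entry, the list of rows, each a list of 7 numbers: the turn, a rotation vector about the world's x, y, z in rad, then the shift along the world's x, y, z in cm, then the closure, from -1 (fully open) to 1 (shut), so that 0 is half open. A call has 1 to 20 rows; each row is the pose to reach, as a shift and turn from the pose commanded when the call began; what a row does not reach only later rows make up. A row lasts 1/12 s, in which the tool goes at most 41.7 mm and 7.16 degrees, less where a joint would pass 70% of its speed; a pose out of reach is approached as far as the arm can. A call with a gripper value outside its range is refused whole. The fingers move at their own pace and stop on an object; the grip force is fixed at half the most. Time passes only in rows, so rows that repeat a pose let the fingers close. It gives the time, the measured TCP pose, the force and the opening at its end, in the units of the state.
- observe(): the state, without advancing time (a new reading comes with each control period).
- eyes.capture(name): name is "scene" or "side" or "wrist"; returns a dict with "image" (480x640x3 uint8, red, green, blue), "fx", "fy", "cx", "cy" (pixels), "k1" (the pictures are not rectified: a ray, as slopes to the right and down, at radius r is drawn at 1 + k1 r^2 times it, then the intrinsics apply), "extrinsics" (4x4, takes a point from world to camera coordinates); the wrist camera has in their place "mount" (4x4, takes a point from camera to tool coordinates, whose origin is the TCP and whose axes are the flange's). Camera axes: x right, y down, z forward; pixel columns grow to the right and rows downward; lengths in m; the calibration is good to about 2 mm. A picture is of the moment at which its call begins: read the wrist's pose just before it. There is no depth.
- ctrl.close_job(): hands the job in, once; it reports no verdict.
The state is a dict: "time": time; "qpos": joint angles; "dq": joint speeds; "tau": joint torques, N m; "position": TCP position; "orientation": TCP orientation; "wrist_force": force on the tool from outside, world axes, zero at the start; "torque": the same for the moment, N m; "opening": finger opening in m.
Only numpy, scipy, OpenCV 4.12 (cv2) and the standard library are available. Lean on these libraries where they do the work, as an engineer would, in place of code of your own. Each camera call takes 0.05 s, during which the arm holds its last target. There are 200 camera calls.

## Task

Put the felt marker and the box cutter away in the shallow metal tool tray: lay each one flat and straight along the middle rib, one on each side of it, wholly inside the tray. Both must point the same way, that is, the marker's capped end and the cutter's blade end toward the same end of the tray; which end, and which side each takes, is up to you.

Things in the scene. Friction and masses are not known exactly. Their poses are not given: they have to be found in the camera images.
- tray_middle (a point): Shallow grey metal tool tray, fixed, 228 x 168 mm outside, 220 x 160 mm inside. This point: middle of its floor, on top of it (3 mm above the worktop); x along the length and the rib, y across, z up. A lip 6 mm above the floor runs round the edge. A rib 4 mm wide, 4 mm high along y = 0 parts the floor into two lanes 78 mm wide, their middle lines 41 mm either side of the rib.
- marker_centre (a point): Thick felt marker, white barrel, black cap, 135 mm long, 16 mm thick, 20 g, round and able to roll, lying on the worktop. (A thinner red ballpoint lies there too and is not wanted.) This point: middle of the marker, on its axis, 8 mm above what it lies on; y runs along the marker toward its capped end.
- marker_cap_end (a point): The tip of the marker's cap, on its axis, 67 mm from its centre (same axes as marker_centre).
- cutter_centre (a point): Snap-off box cutter, plastic body, blade drawn in, 135 mm long, 19 mm wide, 14 mm high, 70 g, lying flat on the worktop. This point: its middle, 6 mm above what it lies on; -y runs along the cutter toward its blade end (the blade mouth; the black thumb slider sits nearer the other, closed end), z up.
- cutter_blade_end (a point): The blade end (mouth) of the cutter, 67 mm from its centre (same axes as cutter_centre). (Beware: behind the work a long wall shelf, underside 0.51 m above the worktop, overhangs the rear of it; keep wrist and elbow this side of it.)

How it is judged:
At the end, for the whole second after the job is handed in: Both lie flat on the tray floor, within 15 degrees of its length, on opposite sides of the rib with centres 8 to 74 mm from it and within 45 mm of the middle lengthwise; cap end and blade end at the same end of the tray, each 15 mm or more past its middle (x of marker_centre in the frame of tray_middle between -0.045 and 0.045 m and z of marker_centre in the frame of tray_middle between 0.001 and 0.016 m and angle between the y axis of each of marker_centre, cutter_centre and the x axis of tray_middle, either way round below 0.26 rad and x of cutter_centre in the frame of tray_middle between -0.045 and 0.045 m and z of cutter_centre in the frame of tray_middle between 0.001 and 0.016 m and ((y of marker_centre in the frame of tray_middle between 0.008 and 0.074 m and y of cutter_centre in the frame of tray_middle between -0.074 and -0.008 m) or (y of marker_centre in the frame of tray_middle between -0.074 and -0.008 m and y of cutter_centre in the frame of tray_middle between 0.008 and 0.074 m)) and (x of each of marker_cap_end, cutter_blade_end in the frame of tray_middle above 0.015 m or x of each of marker_cap_end, cutter_blade_end in the frame of tray_middle below -0.015 m)); the robot touches nothing.
It also fails if it takes over 51 s, if anything falls off the work surface, if the arm or the gripper's body presses on something with over 40 N, if the wrist force passes 120 N, or if a joint passes its speed limit or range.

## Working session

There is one attempt and no reset: what is moved stays moved. The work goes in short steps, Python scripts to look and compute and a tool call to move; the robot and the scene stay as the last step left them, time stands still between calls to the robot, and variables do not carry over. Pictures are saved under pics/ and viewed, about 8 in all and at most 12, crops included, and the job is handed in when it is done.

Besides the shell and the picture viewer there is one more tool, called as name([rows], argument=value, ...), one row to a line, values as JSON. play_rows: Moves the arm, as the interface text tells. Its arguments: {"type":"object","properties":{"motion":{"type":"array"}},"required":["motion"]}

```bash
mkdir -p pics; cat > h.py <<'E'
import numpy as np, cv2
from bench import observe, eyes, ctrl
def cam(name):
    s=observe(); c=eyes.capture(name)
    K=np.array([[c['fx'],0,c['cx']],[0,c['fy'],c['cy']],[0,0,1.]])
    if 'mount' in c:
        T=np.eye(4);T[:3,:3]=s['orientation'];T[:3,3]=s['position'];W=T@np.array(c['mount'])
    else: W=np.linalg.inv(np.array(c['extrinsics']))
    return c['image'],K,c['k1'],W
def px2w(uv,z,K,k1,W):
    # world point on plane z for pixel(s)
    uv=np.array(uv,float).reshape(-1,1,2); d=np.array([k1,0,0,0,0.])
    n=cv2.undistortPoints(uv,K,d).reshape(-1,2)
    r=np.c_[n,np.ones(len(n))]@W[:3,:3].T
    z=np.broadcast_to(z,len(n)); t=(z-W[2,3])/r[:,2]
    return W[:3,3]+r*t[:,None]
def save(name,img): cv2.imwrite('pics/'+name+'.png',img[:,:,::-1])
E
python3 - <<'E'
from h import *
import pickle
s=observe();print({k:np.round(v,3).tolist() for k,v in s.items()})
D={}
for n in ['scene','side','wrist']:
    D[n]=cam(n); save(n,D[n][0]); print(n,D[n][1:3],np.round(D[n][3],3).tolist())
pickle.dump(D,open('d.pkl','wb'))
E
```

```text
{'time': 0.0, 'qpos': [1.42, 0.359, 0.011, -0.0, -1.224, -0.288], 'dq': [0.001, 0.001, 0.001, 0.0, -0.001, -0.0], 'tau': [0.001, -58.332, 29.342, 6.937, -0.006, -0.0], 'position': [0.287, 0.611, 0.23], 'orientation': [[0.905, -0.425, -0.001], [-0.425, -0.905, -0.002], [0.0, 0.002, -1.0]], 'wrist_force': [-0.694, -0.591, 0.399], 'torque': [-0.049, -0.023, 0.02], 'opening': 0.085}
scene (array([[567.96884109,   0.        , 316.60035213],
       [  0.        , 567.96884109, 235.97181799],
       [  0.        ,   0.        ,   1.        ]]), -0.051097217973900724) [[-0.856, -0.449, 0.256, 0.156], [-0.517, 0.754, -0.405, 0.467], [-0.011, -0.479, -0.878, 1.195], [0.0, 0.0, 0.0, 1.0]]
side (array([[438.69394655,   0.        , 320.33277848],
       [  0.        , 438.69394655, 236.19016749],
       [  0.        ,   0.        ,   1.        ]]), -0.09634398063581158) [[-0.982, -0.145, 0.118, 0.37], [-0.187, 0.768, -0.613, 0.571], [-0.002, -0.624, -0.781, 0.842], [0.0, 0.0, 0.0, 1.0]]
wrist (array([[348.50797661,   0.        , 319.09235803],
       [  0.        , 348.50797661, 238.91823519],
       [  0.        ,   0.        ,   1.        ]]), -0.012295221243313503) [[-0.426, -0.869, -0.254, 0.352], [-0.905, 0.409, 0.118, 0.581], [0.001, 0.28, -0.96, 0.373], [0.0, 0.0, 0.0, 1.0]]
```

View pics/scene.png

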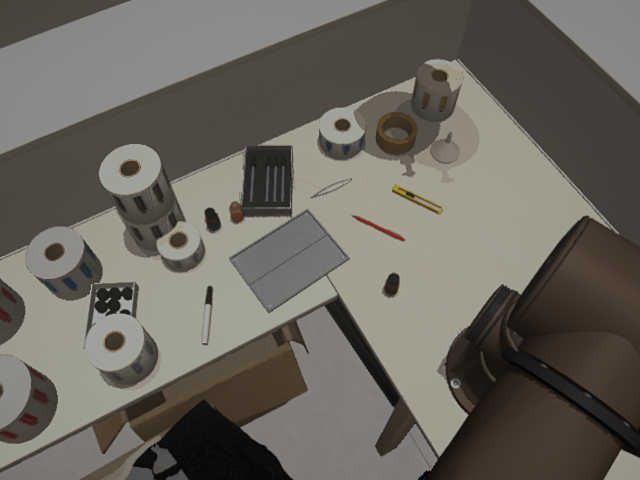

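View pics/side.png

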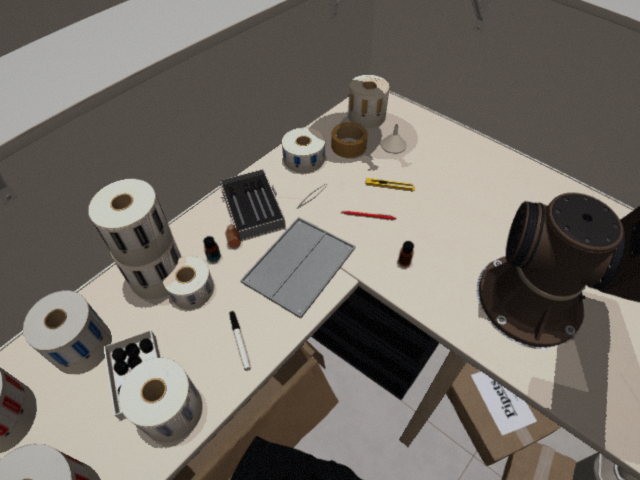

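The scene picture shows the tray near (290,260), marker (cap up) at (207,315), cutter at (417,199), red ballpoint at (378,228). The side picture agrees: tray (299,266), marker (240,340), cutter (390,185).

```bash
python3 - <<'E'
from h import *
import pickle
D=pickle.load(open('d.pkl','rb'))
P={'scene':dict(cap=(209,287),tail=(205,344),cutA=(394,187),cutB=(441,211),t1=(308,211),t2=(349,259),t3=(271,310),t4=(231,261),r1=(246,279),r2=(328,233)),
'side':dict(cap=(233,313),tail=(247,368),cutA=(366,181),cutB=(414,187),t1=(301,219),t2=(355,248),t3=(300,314),t4=(243,268))}
Z=dict(cap=.008,tail=.008,cutA=.007,cutB=.007)
for c in P:
    for k,v in P[c].items(): print(c,k,np.round(px2w(v,Z.get(k,.008),*D[c][1:])[0],3))
a=cv2.resize(D['scene'][0][170:230,370:460],None,fx=4.4,fy=4.4,interpolation=2)
b=cv2.resize(D['side'][0][160:220,345:435],None,fx=4.4,fy=4.4,interpolation=2)
save('cut',np.hstack([a,b]))
E
```

```text
scene cap [0.645 0.158 0.008]
scene tail [0.572 0.272 0.008]
scene cutA [ 0.408 -0.3    0.007]
scene cutB [ 0.277 -0.296  0.007]
scene t1 [ 0.556 -0.13   0.008]
scene t2 [ 0.406 -0.067  0.008]
scene t3 [0.492 0.132 0.008]
scene t4 [0.639 0.078 0.008]
scene r1 [0.583 0.098 0.008]
scene r2 [ 0.483 -0.102  0.008]
side cap [0.641 0.16  0.008]
side tail [0.576 0.273 0.008]
side cutA [ 0.41  -0.294  0.007]
side cutB [ 0.28  -0.296  0.007]
side t1 [ 0.554 -0.128  0.008]
side t2 [ 0.408 -0.062  0.008]
side t3 [0.499 0.135 0.008]
side t4 [0.654 0.043 0.008]
```

View pics/cut.png

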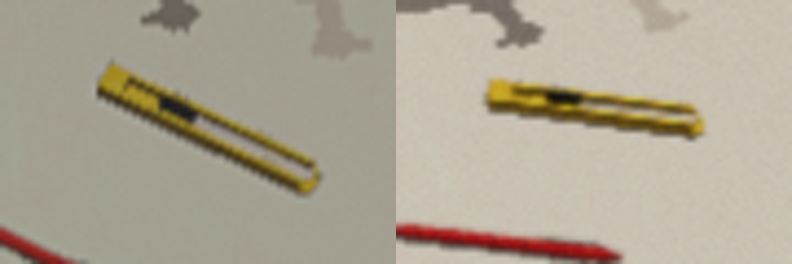

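Slider is nearer the +x end of the cutter (left in both crops), so the blade end is the −x end. Tray is centred near (0.525, 0.00) with its length at about 66°. Moving over the marker.

play_rows([
  [[0, 0, -0.1, 5, -6, 0, -0.3], [0, 0, -0.2, 10, -12, 0, -0.3], [0, 0, -0.3, 15, -18, 0, -0.3], [0, 0, -0.4, 20, -24, 0, -0.3], [0, 0, -0.5, 25, -31, -1, -0.3], [0, 0, -0.586, 32, -39.5, -3, -0.3], [0, 0, -0.586, 32, -39.5, -3, -0.3], [0, 0, -0.586, 32, -39.5, -3, -0.3], [0, 0, -0.586, 32, -39.5, -3, -0.3], [0, 0, -0.586, 32, -39.5, -3, -0.3], [0, 0, -0.586, 32, -39.5, -3, -0.3], [0, 0, -0.586, 32, -39.5, -3, -0.3], [0, 0, -0.586, 32, -39.5, -3, -0.3], [0, 0, -0.586, 32, -39.5, -3, -0.3], [0, 0, -0.586, 32, -39.5, -3, -0.3], [0, 0, -0.586, 32, -39.5, -3, -0.3], [0, 0, -0.586, 32, -39.5, -3, -0.3], [0, 0, -0.586, 32, -39.5, -3, -0.3]],
])

```text
time: 1.65
position: [0.6062, 0.2172, 0.2016]
orientation: [[0.521, -0.854, 0.0], [-0.854, -0.521, 0.0], [-0.0, -0.0, -1.0]]
wrist_force: [0.4, -0.6, 0.6]
opening: 0.0554
```

```bash
python3 - <<'E'
from h import *
import pickle
s=observe();print(np.round(s['position'],4),np.round(s['orientation'],3).tolist(),s['opening'],s['time'])
d=cam('wrist');pickle.dump(d,open('w1.pkl','wb'));save('w1',d[0])
E
```

```text
[0.6062 0.2172 0.2016] [[0.521, -0.854, 0.0], [-0.854, -0.521, 0.0], [-0.0, -0.0, -1.0]] 0.05538060894771997 1.65
```

View pics/w1.png

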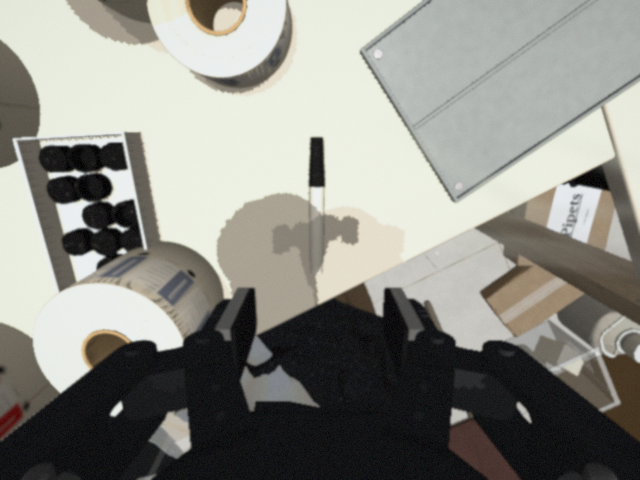

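The wrist view shows the marker upright from cap tip (317,138) to about (316,295), cap boundary at (317,187); tray end corners at (364,50), (457,200) with rib end (414,126); a roll lies left with its edge near (222,290).

```bash
python3 - <<'E'
from h import *
import pickle
d=pickle.load(open('w1.pkl','rb'))
im=d[0]
g=im[180:310,316].astype(int).sum(1); print(g[::5])
for y in (200,215,270,285,295): print(y,im[y,296:338].astype(int).sum(1).tolist())
for n,uv,z in [('cap',(317,138),.008),('tail',(316,295),.008),('capb',(317,187),.008),('tc1',(362,50),.009),('tc2',(457,201),.009),('rib',(414,126),.007),('rollfoot',(222,290),.03),('rolltop',(195,345),.1)]:
    print(n,np.round(px2w(uv,z,*d[1:])[0],4))
p=px2w([(317,145),(317,270)],.008,*d[1:]);v=p[0]-p[1];print(np.degrees(np.arctan2(v[1],v[0])))
E
```

```text
[ 98 135 716 720 716 704 553 499 419 414 406 406 404 403 399 400 399 394
 418 579 568 557 429 450 407 276]
200 [483, 476, 476, 483, 482, 475, 487, 487, 511, 529, 564, 576, 531, 509, 570, 642, 682, 701, 712, 715, 716, 715, 718, 713, 702, 679, 638, 569, 586, 661, 695, 702, 704, 704, 705, 707, 704, 705, 705, 705, 707, 703]
215 [484, 478, 481, 476, 483, 474, 476, 478, 475, 476, 475, 459, 422, 391, 408, 438, 472, 489, 502, 496, 499, 497, 468, 434, 427, 454, 447, 411, 391, 412, 446, 473, 479, 462, 456, 491, 514, 527, 568, 625, 642, 631]
270 [485, 478, 478, 480, 473, 472, 468, 447, 421, 393, 391, 378, 380, 370, 353, 358, 368, 389, 389, 412, 418, 437, 506, 566, 577, 554, 557, 610, 648, 655, 651, 657, 653, 662, 657, 657, 659, 653, 654, 655, 657, 655]
285 [476, 474, 472, 475, 479, 479, 486, 474, 479, 476, 468, 462, 435, 428, 403, 397, 393, 389, 408, 468, 557, 622, 649, 651, 654, 658, 653, 657, 655, 655, 656, 651, 654, 658, 658, 652, 659, 655, 655, 655, 656, 656]
295 [480, 481, 484, 484, 475, 473, 477, 470, 481, 464, 480, 479, 475, 479, 477, 472, 453, 422, 401, 403, 450, 546, 632, 651, 654, 657, 655, 654, 658, 654, 656, 655, 649, 658, 651, 648, 640, 617, 582, 527, 465, 390]
cap [0.6453 0.1581 0.008 ]
tail [0.5637 0.2946 0.008 ]
capb [0.6217 0.1969 0.008 ]
tc1 [0.6501 0.0749 0.009 ]
tc2 [0.4985 0.1375 0.009 ]
rib [0.5744 0.1024 0.007 ]
rollfoot [0.6505 0.3291 0.03  ]
rolltop [0.6458 0.345  0.1   ]
-58.75501724522568
```

play_rows([
  [[0, 0, 0, 0.4, -0.1, -4, -0.3], [0, 0, 0, 0.4, -0.1, -8, -0.2], [0, 0, 0, 0.4, -0.1, -12, -0.1], [0, 0, 0, 0.4, -0.1, -14, 0], [0, 0, 0, 0.4, -0.1, -16, 0], [0, 0, 0, 0.4, -0.1, -17.5, 0], [0, 0, 0, 0.4, -0.1, -18.5, 0], [0, 0, 0, 0.4, -0.1, -19.2, 0], [0, 0, 0, 0.4, -0.1, -19.6, 0], [0, 0, 0, 0.4, -0.1, -19.8, 0], [0, 0, 0, 0.4, -0.1, -19.8, 0], [0, 0, 0, 0.4, -0.1, -19.8, 0]],
])

```text
time: 2.7
position: [0.6113, 0.2154, 0.0042]
orientation: [[0.519, -0.855, 0.001], [-0.855, -0.519, 0.001], [0.0, -0.001, -1.0]]
wrist_force: [-0.1, 1.0, -0.0]
opening: 0.0431
```

play_rows([
  [[0, 0, 0, 0, 0, -0.2, 0.2], [0, 0, 0, 0, 0, -0.2, 0.5], [0, 0, 0, 0, 0, -0.2, 0.8], [0, 0, 0, 0, 0, -0.2, 1], [0, 0, 0, 0, 0, -0.2, 1], [0, 0, 0, 0, 0, -0.2, 1], [0, 0, 0, 0, 0, -0.2, 1], [0, 0, 0, 0, 0, -0.2, 1], [0, 0, 0, 0, 0, -0.2, 1], [0, 0, 0, 0, 0, 0.3, 1], [0, 0, 0, 0, 0, 1, 1], [0, 0, 0, 0, 0, 2, 1], [0, 0, 0, 0, 0, 3.5, 1], [0, 0, 0, 0, 0, 5, 1], [0, 0, 0, 0, 0, 6, 1], [0, 0, 0, 0, 0, 6, 1], [0, 0, 0, 0, 0, 6, 1]],
])

```text
time: 4.12
position: [0.6111, 0.2153, 0.0642]
orientation: [[0.519, -0.855, 0.001], [-0.855, -0.519, 0.001], [-0.0, -0.002, -1.0]]
wrist_force: [-0.3, -0.2, -0.8]
opening: 0.0129
```

```bash
python3 - <<'E'
from h import *
import pickle
s=observe();print(s['opening'],s['wrist_force'])
d=cam('wrist');pickle.dump(d,open('w2.pkl','wb'));save('w2',d[0])
E
```

```text
0.012876852137263356 [-0.32030473 -0.17970285 -0.78298279]
```

View pics/w2.png

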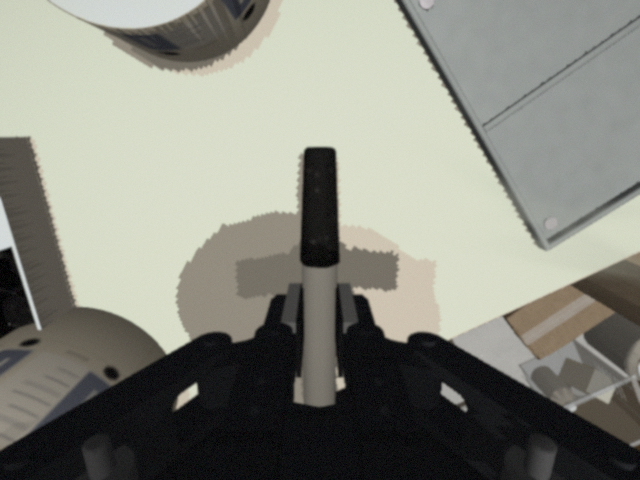

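Marker held level, cap forward (320,150)-(320,262). Carry it to the far lane.

play_rows([
  [[0, 0, -0.05, -0.2, -1, 0.3, 1], [0, 0, -0.13, -0.6, -3, 1, 1], [0, 0, -0.22, -1, -5, 1, 1], [0, 0, -0.32, -1.5, -7.5, 1, 1], [0, 0, -0.42, -2, -10, 1, 1], [0, 0, -0.52, -2.5, -12.5, 1, 1], [0, 0, -0.62, -3, -15, 1, 1], [0, 0, -0.72, -3.5, -17.5, 1, 1], [0, 0, -0.82, -4, -19.7, 1, 1], [0, 0, -0.89, -4.4, -21.4, 1, 1], [0, 0, -0.94, -4.6, -22.4, 1, 1], [0, 0, -0.96, -4.6, -22.8, 1, 1], [0, 0, -0.96, -4.6, -22.8, 1, 1], [0, 0, -0.96, -4.6, -22.8, 1, 1], [0, 0, -0.96, -4.6, -22.8, 1, 1]],
])

```text
time: 5.42
position: [0.565, -0.0124, 0.073]
orientation: [[-0.401, -0.916, -0.0], [-0.916, 0.401, -0.0], [0.0, 0.0, -1.0]]
wrist_force: [0.8, 0.1, 0.2]
opening: 0.0129
```

```bash
python3 - <<'E'
from h import *
import pickle
s=observe();print(np.round(s['position'],4),s['opening'],s['wrist_force'])
d=cam('wrist');pickle.dump(d,open('w3.pkl','wb'));save('w3',d[0])
E
```

```text
[ 0.565  -0.0124  0.073 ] 0.012871194305927704 [0.77798933 0.05360638 0.18806751]
```

View pics/w3.png

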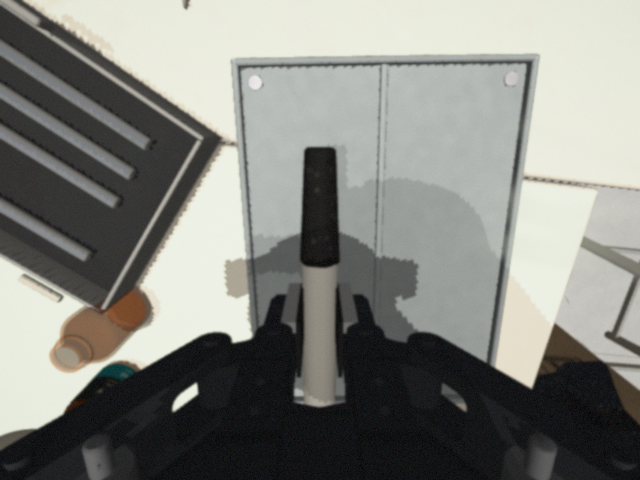

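The marker (cap tip (320,150)) hangs parallel over the left lane; rib runs (384,66) to (378,250), tray far corners (234,62), (538,57).

```bash
python3 - <<'E'
from h import *
import pickle
d=pickle.load(open('w3.pkl','rb'))
p=px2w([(234,62),(538,57),(384,66),(378,250)],[.009,.009,.007,.007],*d[1:]);print(np.round(p,4))
m=(p[0]+p[1])/2
for a,b in((0,1),(2,3)):
    v=p[a]-p[b];print(np.degrees(np.arctan2(v[1],v[0])))
for a in (65,66.3,67): 
    u=np.array([np.cos(np.radians(a)),np.sin(np.radians(a))]);c=m[:2]+.114*u
    q=np.array([.565,-.0124])-c; w=np.array([-u[1],u[0]])
    print(a,c.round(4),'tcp local',q@u,q@w,'rib local y',(p[2:,:2]-c)@w)
E
```

```text
[[ 5.633e-01 -1.319e-01  9.000e-03]
 [ 4.119e-01 -6.870e-02  9.000e-03]
 [ 4.894e-01 -9.780e-02  7.000e-03]
 [ 5.304e-01 -4.000e-04  7.000e-03]]
-22.673728617797725
-112.77813971611445
65 [0.5358 0.003 ] tcp local -0.001641412617743492 -0.032988130701045754 rib local y [-0.00058889  0.00350685]
66.3 [0.5334 0.0041] tcp local -0.002418745395807578 -0.035528756615449505 rib local y [-0.00065841  0.00104128]
67 [0.5322 0.0046] tcp local -0.0028611275919721503 -0.03688929337297689 rib local y [-0.00069571 -0.00028663]
```

play_rows([
  [[0, 0, 0.01, 0.2, -0.1, -1, 1], [0, 0, 0.01, 0.2, -0.1, -2.5, 1], [0, 0, 0.01, 0.2, -0.1, -4, 1], [0, 0, 0.01, 0.2, -0.1, -5, 1], [0, 0, 0.01, 0.2, -0.1, -5.8, 1], [0, 0, 0.01, 0.2, -0.1, -6.3, 1], [0, 0, 0.01, 0.2, -0.1, -6.6, 1], [0, 0, 0.01, 0.2, -0.1, -6.7, 1], [0, 0, 0.01, 0.2, -0.1, -6.7, 1], [0, 0, 0.01, 0.2, -0.1, -6.7, 1]],
])

```text
time: 6.3
position: [0.5672, -0.0139, 0.0068]
orientation: [[-0.393, -0.92, 0.001], [-0.92, 0.393, 0.0], [-0.001, -0.001, -1.0]]
wrist_force: [-0.2, -0.6, 0.9]
opening: 0.0127
```

play_rows([
  [[0, 0, 0, 0, 0, -0.1, 1], [0, 0, 0, 0, 0, -0.1, 0.8], [0, 0, 0, 0, 0, -0.1, 0.65], [0, 0, 0, 0, 0, -0.1, 0.55], [0, 0, 0, 0, 0, -0.1, 0.45], [0, 0, 0, 0, 0, -0.1, 0.35], [0, 0, 0, 0, 0, -0.1, 0.35], [0, 0, 0, 0, 0, -0.1, 0.35], [0, 0, 0, 0, 0, -0.1, 0.35], [0, 0, 0, 0, 0, 0.5, 0.35], [0, 0, 0, 0, 0, 1.5, 0.35], [0, 0, 0, 0, 0, 3, 0.35], [0, 0, 0, 0, 0, 5, 0.35], [0, 0, 0, 0, 0, 7, 0.35], [0, 0, 0, 0, 0, 9, 0.35], [0, 0, 0, 0, 0, 11, 0.35], [0, 0, 0, 0, 0, 13, 0.35], [0, 0, 0, 0, 0, 13, 0.35], [0, 0, 0, 0, 0, 13, 0.35]],
])

```text
time: 7.88
position: [0.5676, -0.0137, 0.1386]
orientation: [[-0.393, -0.92, 0.004], [-0.92, 0.393, 0.001], [-0.002, -0.003, -1.0]]
wrist_force: [0.2, -0.2, 0.2]
opening: 0.0276
```

play_rows([
  [[0, 0, -0.05, -1, -1, 1.5, 0.2], [0, 0, -0.15, -2.5, -3, 3, 0], [0, 0, -0.25, -4.5, -5.5, 4.5, 0], [0, 0, -0.35, -6.5, -8, 6, -0.2], [0, 0, -0.45, -8.5, -10.5, 6, -0.3], [0, 0, -0.55, -10.5, -13, 6, -0.3], [0, 0, -0.65, -12.5, -15.5, 6, -0.3], [0, 0, -0.75, -14.5, -18, 6, -0.3], [0, 0, -0.85, -16.5, -20.5, 6, -0.3], [0, 0, -0.95, -18.5, -23, 6, -0.3], [0, 0, -1.05, -20.5, -25.5, 6, -0.3], [0, 0, -1.13, -21.8, -27.5, 6, -0.3], [0, 0, -1.17, -22.4, -28.3, 6, -0.3], [0, 0, -1.17, -22.4, -28.3, 6, -0.3], [0, 0, -1.17, -22.4, -28.3, 6, -0.3], [0, 0, -1.17, -22.4, -28.3, 6, -0.3], [0, 0, -1.17, -22.4, -28.3, 6, -0.3]],
])

```text
time: 9.3
position: [0.3433, -0.2963, 0.1962]
orientation: [[-1.0, 0.001, -0.0], [0.001, 1.0, 0.0], [0.0, 0.0, -1.0]]
wrist_force: [-0.7, -0.3, 0.1]
opening: 0.0557
```

```bash
python3 - <<'E'
from h import *
import pickle
s=observe();print(np.round(s['position'],4),s['opening'],s['wrist_force'])
d=cam('wrist');pickle.dump(d,open('w4.pkl','wb'));e=cam('scene');pickle.dump(e,open('s4.pkl','wb'))
im=np.hstack([cv2.resize(d[0],(480,360)),e[0][190:334,215:363].repeat(2,0).repeat(2,1)[:288].copy() if 0 else cv2.resize(e[0][190:340,220:353],(319,360),interpolation=2)])
save('w4',im)
E
```

```text
[ 0.3433 -0.2963  0.1962] 0.055693729481486126 [-0.65392717 -0.28940359  0.13902281]
```

View pics/w4.png

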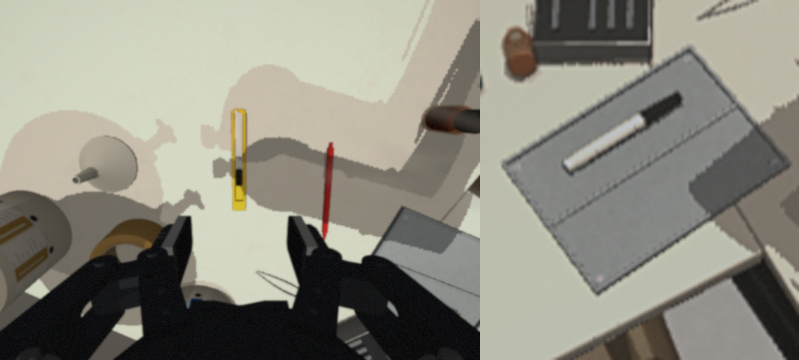

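Right crop: the marker lies in the far lane, straight, cap toward the −y end. Left: cutter from (239,109) to (239,210) in the shrunk picture (×4/3 in the full one), slider nearer the bottom, so blade end is up (−x).

```bash
python3 - <<'E'
from h import *
import pickle
d=pickle.load(open('w4.pkl','rb'));im=d[0]
h=cv2.cvtColor(im,cv2.COLOR_RGB2HSV)
m=((h[...,1]>140)&(abs(h[...,0].astype(int)-24)<7)).astype(np.uint8);m[:, :280]=0;m[:,360:]=0;m[300:]=0;m[:130]=0
pts=np.argwhere(m)[:,::-1].astype(np.float32);r=cv2.minAreaRect(pts);print(r)
p=px2w(cv2.boxPoints(r),.010,*d[1:]);print(p.round(4),p.mean(0))
E
```

```text
((318.0, 212.0), (134.0, 18.0), 90.0)
[[ 0.2794 -0.3055  0.01  ]
 [ 0.2794 -0.289   0.01  ]
 [ 0.4111 -0.2885  0.01  ]
 [ 0.411  -0.3068  0.01  ]] [ 0.34522452 -0.29743787  0.01      ]
```

play_rows([
  [[0, 0, 0, 0.2, -0.1, -3, -0.3], [0, 0, 0, 0.2, -0.1, -7, -0.2], [0, 0, 0, 0.2, -0.1, -11, -0.1], [0, 0, 0, 0.2, -0.1, -13.5, 0], [0, 0, 0, 0.2, -0.1, -15.5, 0], [0, 0, 0, 0.2, -0.1, -17, 0], [0, 0, 0, 0.2, -0.1, -18, 0], [0, 0, 0, 0.2, -0.1, -18.7, 0], [0, 0, 0, 0.2, -0.1, -19.1, 0], [0, 0, 0, 0.2, -0.1, -19.3, 0], [0, 0, 0, 0.2, -0.1, -19.3, 0], [0, 0, 0, 0.2, -0.1, -19.3, 0]],
])

```text
time: 10.4
position: [0.3453, -0.298, 0.0038]
orientation: [[-1.0, 0.003, 0.001], [0.003, 1.0, -0.0], [-0.001, -0.0, -1.0]]
wrist_force: [0.2, -0.1, -0.4]
opening: 0.0427
```

play_rows([
  [[0, 0, 0, 0, 0, -0.1, 0.2], [0, 0, 0, 0, 0, -0.1, 0.5], [0, 0, 0, 0, 0, -0.1, 0.8], [0, 0, 0, 0, 0, -0.1, 1], [0, 0, 0, 0, 0, -0.1, 1], [0, 0, 0, 0, 0, -0.1, 1], [0, 0, 0, 0, 0, -0.1, 1], [0, 0, 0, 0, 0, -0.1, 1], [0, 0, 0, 0, 0, -0.1, 1], [0, 0, 0, 0, 0, 0.4, 1], [0, 0, 0, 0, 0, 1.2, 1], [0, 0, 0, 0, 0, 2.5, 1], [0, 0, 0, 0, 0, 4, 1], [0, 0, 0, 0, 0, 6, 1], [0, 0, 0, 0, 0, 8, 1], [0, 0, 0, 0, 0, 8, 1], [0, 0, 0, 0, 0, 8, 1]],
])

```text
time: 11.82
position: [0.3456, -0.2982, 0.085]
orientation: [[-1.0, 0.003, 0.003], [0.003, 1.0, -0.001], [-0.003, -0.001, -1.0]]
wrist_force: [-0.3, -0.4, -0.5]
opening: 0.0158
```

play_rows([
  [[0, 0, 0.05, 0.5, 1, 0.5, 1], [0, 0, 0.13, 1.2, 3, 1.5, 1], [0, 0, 0.22, 2.4, 5.5, 2, 1], [0, 0, 0.32, 3.6, 8, 2, 1], [0, 0, 0.42, 4.8, 10.5, 2, 1], [0, 0, 0.52, 6, 13, 2, 1], [0, 0, 0.62, 7.2, 15.5, 2, 1], [0, 0, 0.72, 8.5, 18, 2, 1], [0, 0, 0.82, 9.7, 20.5, 2, 1], [0, 0, 0.92, 11, 23.5, 2, 1], [0, 0, 1.02, 12.5, 26.5, 2, 1], [0, 0, 1.1, 13.7, 29.2, 2, 1], [0, 0, 1.15, 14.6, 31.2, 2, 1], [0, 0, 1.17, 14.8, 31.9, 1, 1], [0, 0, 1.17, 14.8, 31.9, 0, 1], [0, 0, 1.17, 14.8, 31.9, 0, 1], [0, 0, 1.17, 14.8, 31.9, 0, 1]],
])

```text
time: 13.23
position: [0.4915, 0.0204, 0.0822]
orientation: [[-0.394, -0.919, -0.003], [-0.919, 0.394, -0.001], [0.002, 0.002, -1.0]]
wrist_force: [-0.0, -0.4, 0.2]
opening: 0.0162
```

```bash
python3 - <<'E'
from h import *
import pickle
d=cam('wrist');save('w5',d[0])
E
```

```text
(no output)
```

View pics/w5.png

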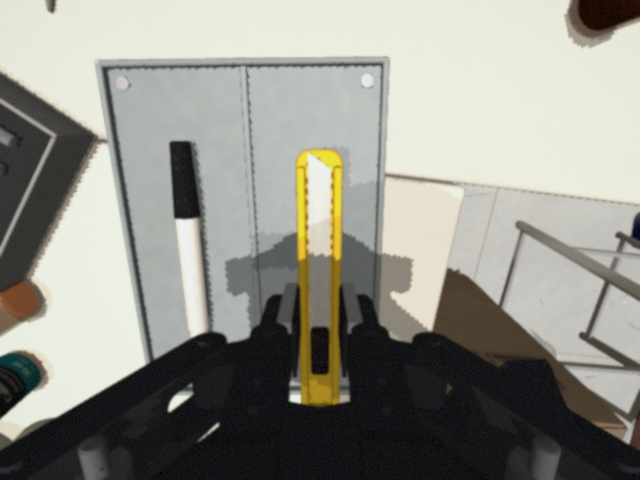

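Cutter (mouth at (320,152)) hangs over the right lane; the marker lies in the left lane with cap at (182,145), same end; rib at x≈247–258. Lower and release.

play_rows([
  [[0, 0, 0, 0.2, 0, -1, 1], [0, 0, 0, 0.2, 0, -2.5, 1], [0, 0, 0, 0.2, 0, -4, 1], [0, 0, 0, 0.2, 0, -5.3, 1], [0, 0, 0, 0.2, 0, -6.3, 1], [0, 0, 0, 0.2, 0, -7, 1], [0, 0, 0, 0.2, 0, -7.4, 1], [0, 0, 0, 0.2, 0, -7.6, 1], [0, 0, 0, 0.2, 0, -7.6, 1], [0, 0, 0, 0.2, 0, -7.6, 1]],
])

```text
time: 14.12
position: [0.4951, 0.0211, 0.0077]
orientation: [[-0.393, -0.919, 0.001], [-0.919, 0.393, 0.0], [-0.0, -0.001, -1.0]]
wrist_force: [0.4, -0.8, -1.0]
opening: 0.016
```

play_rows([
  [[0, 0, 0, 0, 0, -0.1, 1], [0, 0, 0, 0, 0, -0.1, 0.8], [0, 0, 0, 0, 0, -0.1, 0.65], [0, 0, 0, 0, 0, -0.1, 0.5], [0, 0, 0, 0, 0, -0.1, 0.35], [0, 0, 0, 0, 0, -0.1, 0.3], [0, 0, 0, 0, 0, -0.1, 0.3], [0, 0, 0, 0, 0, -0.1, 0.3], [0, 0, 0, 0, 0, 0.5, 0.3], [0, 0, 0, 0, 0, 1.5, 0.3], [0, 0, 0, 0, 0, 3, 0.3], [0, 0, 0, 0, 0, 5, 0.3], [0, 0, 0, 0, 0, 8, 0.3], [0, 0, 0, 0, 0, 11, 0.3], [0, 0, 0, 0, 0, 14, 0.3], [0, 0, 0, 0, 0, 17, 0.3], [0, 0, 0, 0, 0, 20, 0.3], [0, 0, 0, 0, 0, 20, 0.3], [0, 0, 0, 0, 0, 20, 0.3]],
])

```text
time: 15.7
position: [0.4957, 0.0214, 0.2096]
orientation: [[-0.393, -0.919, 0.004], [-0.919, 0.393, 0.002], [-0.003, -0.003, -1.0]]
wrist_force: [-0.7, 0.5, -0.7]
opening: 0.03
```

```bash
python3 - <<'E'
from h import *
s=observe();print(np.round(s['position'],3),s['time'])
d=cam('wrist');save('w6',d[0]);import pickle;pickle.dump(d,open('w6.pkl','wb'))
E
```

```text
[0.496 0.021 0.21 ] 15.7
```

View pics/w6.png

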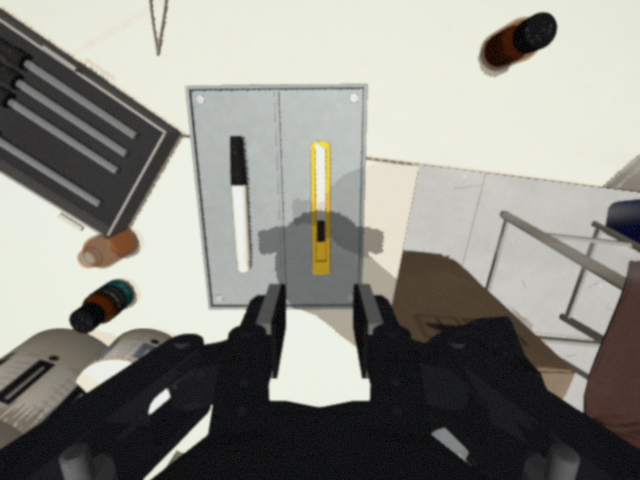

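Both lie in their lanes: marker (237,138)–(244,271), cutter (320,142)–(320,274), rib (279,92)–(286,300), tray corners (188,87), (367,85), (362,306), (210,308).

```bash
python3 - <<'E'
from h import *
import pickle
d=pickle.load(open('w6.pkl','rb'))
p=px2w([(188,87),(367,85),(362,306),(210,308),(237,138),(244,271),(320,142),(320,274)],[.009]*4+[.011]*2+[.012]*2,*d[1:])[:,:2]
c=p[:4].mean(0);u=(p[2]+p[3]-p[0]-p[1]);u/=np.linalg.norm(u);w=np.array([-u[1],u[0]])
print('ends local',np.c_[(p[4:]-c)@u,(p[4:]-c)@w].round(4))
ctrl.close_job();print(observe()['time'])
E
```

```text
ends local [[-0.0661 -0.0396]
 [ 0.0682 -0.0422]
 [-0.0617  0.0385]
 [ 0.0717  0.0376]]
the job is handed in; nothing more can be done
the job is handed in; nothing more can be done
```

The marker and the box cutter are both in the tray, one on each side of the rib. The marker's cap and the cutter's blade end point to the same end of the tray (the −y end). I handed the job in at about 16 s of the 51 s allowed, with the gripper clear about 0.21 m above the worktop.

The last wrist picture put them here, measured from the middle of the tray:

| | Along the tray | From the rib | Off the tray's length |
|---|---|---|---|
| Marker | 1 mm | 41 mm | about 1° |
| Cutter | 5 mm | 38 mm | about 0.5° |

The cap end is about 66 mm past the middle and the blade end about 62 mm, well beyond the 15 mm required.

- **Finger readings:** while holding, the fingers read 13 mm on the 16 mm marker and 16 mm on the 19 mm cutter. Neither slipped.
- **Forces:** the wrist force stayed near 1 N at the end of every move.
- **Not measured:** I judged that both lie flat from how low they were released and from the picture, not from a height measurement.

No check failed. The first camera estimates of the tray's middle were about 6 mm off the closer view from the wrist camera. I used the closer view for the final placing.

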